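# Fetch the squat jar from behind the reagent bottles

## Task

Move the three tall bottles out of the grey reagent rack and stand them in the steel side tray, then take the squat jar that stood hemmed in behind them and stand it centred on the mixer's round black plate. Only then put each bottle back upright in the rack on the very place where it stood at the start. Set everything down gently, and neither knock anything over nor shift the other things on the bench.

Things in the scene. Friction and masses are not known exactly. Their poses are not given: they have to be found in the camera images.
- dropper_bottle_center (a point): Slim round amber-glass dropper bottle with a black cap and rubber bulb, 112 mm tall; body 34 mm diameter from the foot to 84 mm up, cap 21 mm and bulb 12 mm diameter above. Stands on one of three places of the rack, found afresh each time. The point is on its axis half-way up (56 mm above the foot); z is its axis. About 0.12 kg.
- square_bottle_center (a point): White plastic bottle of square section, 104 mm tall; body 40 x 40 mm from the foot to 84 mm up, round white cap 27 mm diameter above. Stands on one of three places of the rack. The point is on its axis half-way up (52 mm above the foot); x and y are square to its flat sides, z up. About 0.14 kg.
- round_bottle_center (a point): Stout round white plastic bottle, 100 mm tall; body 50 mm diameter from the foot to 78 mm up, rounded shoulder, wide grey cap 38 mm diameter from 84 to 100 mm. Stands on one of three places of the rack. The point is on its axis half-way up (50 mm above the foot); z is its axis. About 0.16 kg.
- squat_jar_center (a point): Squat glass jar with a flat white lid, 45 mm tall, glass 51 mm and lid 52 mm diameter; stands on the rack's back middle place with tall bottles on its left, right and robot side and the rack's wall behind it. The point is on its axis half-way up (22.5 mm above the foot); z is its axis. About 0.12 kg.
- rack: Fixed grey plastic rack: floor 4 mm thick, x -98..40 mm, y +-98 mm; 4 mm walls 24 mm high at the back (+x) and both sides, open at the front. Places printed as white 60 mm rings. Origin at table height under the back middle place (the jar's); bottles' places near (x, y) = (0, 64), (0, -64), (-64, 0) mm, each thing up to 4 mm off. x points away from the robot, yaw within 0.3 rad.
- side_tray: Fixed shallow stainless tray, 240 mm (x) by 110 mm (y), floor 4 mm thick, rim 12 mm high and 3 mm thick; empty at the start. Origin at table height under its centre; its long side is x.
- mixer_plate (a point): Centre of the top face of the mixer's round black plate, 90 mm diameter, 60 mm above the table, on a fixed white mixer with a base of 130 (x) by 110 (y) by 40 mm. The plate does not turn. z up.
- beaker_center (a point): Small steel beaker, loose bystander, to be left alone. 48 mm diameter, 60 mm tall; the point is on its axis half-way up.
- timer_center (a point): White bench timer with a dark display, lying flat, loose bystander, to be left alone. 46 x 46 x 20 mm; the point is its centre.
Mind the look-alikes: they are no part of the job. Of the things that look like the part that bears dropper_bottle_center, the largest one is meant.

How it is judged:
By the outcome, as a careful person would: the job done as asked, in the order asked, and still so for the second after the job is handed in, with the robot touching nothing.
It also fails if it takes over 152 s, if anything falls off the work surface, if the arm or the gripper's body presses on something with over 40 N, if the wrist force passes 120 N, or if a joint passes its speed limit or range.

## Robot

A 7-joint arm with a two-finger parallel gripper is mounted at the origin on the work surface. World frame = base frame: x ahead of the robot, y to its left, z up, the work surface at z = 0. Lengths are in m, angles in rad, forces in N, time in s.
With the tool pointing down it reaches from about 0.425 to 0.925 m from the base axis. Payload 6.8 kg.
Tool frame: the origin (TCP) lies midway between the tips of the shut fingers; the grasp point (between the pads) lies r.grip_point_offset behind it (r.grip_point_offset is the distance from the TCP to the grasp point, in m); z points along the fingers, y is the direction in which the jaws open and shut (so a half turn about z gives the same grasp; the last joint's range is limited). The gripper opens to 85 mm and grips with 20 to 120 N. Pads are 22 mm wide; open, the fingers measure 114 mm over their backs; the gripper's body (76 mm by 85 mm) begins 54 mm behind the grasp point. The pads swing forward as they close: fully open they stand 13 mm farther back than shut.
Start: joints at [1.049, 0.477, 0.022, 1.555, -0.011, 1.109, -0.083], TCP at [0.271, -0.618, 0.231] pointing down, gripper open.
Joint ranges: [-2.96, 2.96], [-0.34, 2.1], [-1.41, 1.46], [0.24, 2.44], [-1.37, 4.51], [0.17, 1.92], [-2.96, 2.96]. Speed limits (rad/s): [2.39, 2.39, 3.14, 3.14, 3.14, 3.14, 3.14].

## Interface

Orientations are given as a rotation vector (axis times angle).
In Python, from bench import r gives the robot as it stands. The module is installed in compiled form; this text tells all that it offers.
- The arm moves only by the tool play_rows, never from a script. Its argument "deltas" is a list of rows, each a list of 3 entries, a list of its own where there are three numbers: the finger opening in mm, from 0 to 85.4, then the shift along the tool's x, y, z in mm, then the turn, a rotation vector about the tool's x, y, z in rad. A call has 1 to 8 rows; each row is the pose to reach, as a shift and turn from the pose measured when the call began, along the tool's axes at that moment; what a row does not reach only later rows make up. A row lasts 1/8 s, in which the tool goes at most 62.5 mm and 10.7 degrees, less where a joint would pass 70% of its speed; a pose out of reach is approached as far as the arm can. A call with a gripper value outside its range is refused whole. The fingers move at their own pace and stop on an object; "squeeze" is the grip in N (left out, the last holds). Time passes only in rows, so rows that repeat a pose let the fingers close. It gives the time, the measured TCP pose, the force and the opening at its end, in the units of the state.
- r.get_obs(): the state, without advancing time (a new reading comes with each control period).
- r.grab_frame(name): name is "scene" or "top" or "wrist"; returns (picture, depth): 400x640x3 uint8, red, green, blue; 400x640 float32, m along the optical axis (not along the pixel's ray), 0 where there is no reading.
- r.camera_model(name): a dict with "mtx" (3x3 intrinsics, pixels), "rvec" (rotation vector, rad) and "tvec" (3), from world to camera coordinates, as OpenCV has them; the wrist camera has in their place "T_tool_cam" (4x4, takes a point from camera to tool coordinates, whose origin is the TCP and whose axes are the flange's). Camera axes: x right, y down, z forward; pixel columns grow to the right and rows downward; lengths in m; the calibration is good to about 2 mm. A picture is of the moment at which its call begins: read the wrist's pose just before it. camera_model takes no time and is no camera call.
- r.hand_in(): hands the job in, once; it reports no verdict.
The state is a dict: "clock": time; "joints": joint angles; "qvel": joint speeds; "tau": joint torques, N m; "tcp_pos": TCP position; "orientation": TCP orientation; "contact_force": force on the tool from outside, world axes, zero at the start; "moment": the same for the moment, N m; "grip_width": finger opening in m.
Only numpy, scipy, OpenCV 4.12 (cv2) and the standard library are available. Lean on these libraries where they do the work, as an engineer would, in place of code of your own. Each camera call takes 0.05 s, during which the arm holds its last target. There are 200 camera calls.

## Working session

There is one attempt and no reset: what is moved stays moved. The work goes in short steps, Python scripts to look and compute and a tool call to move; the robot and the scene stay as the last step left them, time stands still between calls to the robot, and variables do not carry over. Pictures are saved under pics/ and viewed, about 12 in all and at most 16, crops included, and the job is handed in when it is done.

Besides the shell and the picture viewer there is one more tool, called after ">>>" in YAML: its name, and indented under it one key for each argument. play_rows: Moves the arm, as the interface text tells. Its arguments: {"type":"object","properties":{"deltas":{"type":"array"},"squeeze":{"type":"number"}},"required":["deltas"]}

```bash
mkdir -p pics; cat > h.py <<'E'
import numpy as np, cv2
from bench import r
from scipy.spatial.transform import Rotation as R
def cam(name,obs=None):
    m=r.camera_model(name); K=np.array(m["mtx"])
    if "rvec" in m:
        Rm=cv2.Rodrigues(np.array(m["rvec"],float))[0]; t=np.array(m["tvec"],float).ravel()
        return K,Rm.T,-Rm.T@t
    T=np.array(m["T_tool_cam"]); Rw=R.from_rotvec(obs["orientation"]).as_matrix()
    return K,Rw@T[:3,:3],Rw@T[:3,3]+np.array(obs["tcp_pos"])
def ray(c,u,v,z):
    K,Rc,o=c; d=Rc@np.linalg.inv(K)@np.array([u,v,1.]); return o+d*(z-o[2])/d[2]
def cloud(c,D):
    K,Rc,o=c; v,u=np.mgrid[:D.shape[0],:D.shape[1]]
    P=np.stack([(u-K[0,2])/K[0,0]*D,(v-K[1,2])/K[1,1]*D,D],-1)
    W=P@Rc.T+o; W[D<=0]=np.nan; return W
def grab(name):
    obs=r.get_obs(); im,D=r.grab_frame(name); return im,D,cam(name,obs)
def save(n,im): cv2.imwrite("pics/"+n,im[...,::-1])
E
python3 - <<'E'
from h import *
o=r.get_obs();print(o,r.grip_point_offset)
for n in("top","scene"):
    im,D,c=grab(n);save(n+"0.png",im);np.savez(n+"0.npz",im=im,D=D);print(n,c)
E
```

```text
{'clock': 0.0, 'joints': array([ 1.04889862,  0.47781622,  0.02233693,  1.5564813 , -0.01151143,
        1.10929112, -0.08306863]), 'qvel': array([-9.26922369e-04, -1.11936552e-03, -3.36644725e-04,  1.95136585e-03,
       -6.59081327e-04,  6.09120051e-05,  6.61448205e-04]), 'tau': array([ 6.31164075e-04, -5.96456158e+01,  1.60808511e+00, -2.81197536e+01,
        1.24850386e-02,  9.50689602e-03,  7.26166263e-06]), 'tcp_pos': array([ 0.27115577, -0.61747878,  0.23030225]), 'orientation': array([-3.07281556e+00, -6.45072098e-01,  7.98222863e-04]), 'contact_force': array([-0.31087805,  0.16351561, -0.62583857]), 'moment': array([-0.04042865, -0.02348716,  0.00535608]), 'grip_width': 0.08538277136225432} 0.0187
top (array([[427.39170798,   0.        , 320.91208879],
       [  0.        , 427.39170798, 200.36864655],
       [  0.        ,   0.        ,   1.        ]]), array([[-7.80618482e-04, -9.91041859e-01,  1.33549334e-01],
       [-9.99972823e-01,  1.75266583e-03,  7.16115838e-03],
       [-7.33107507e-03, -1.33540114e-01, -9.91016293e-01]]), array([ 0.446778  , -0.02015627,  0.90964843]))
scene (array([[406.54715923,   0.        , 324.07519583],
       [  0.        , 406.54715923, 198.59786632],
       [  0.        ,   0.        ,   1.        ]]), array([[ 0.28250401,  0.51659111, -0.80828529],
       [ 0.9592644 , -0.15373143,  0.23701996],
       [-0.00181645, -0.84231839, -0.5389772 ]]), array([ 1.39851237, -0.23834863,  0.63647312]))
```

View pics/top0.png

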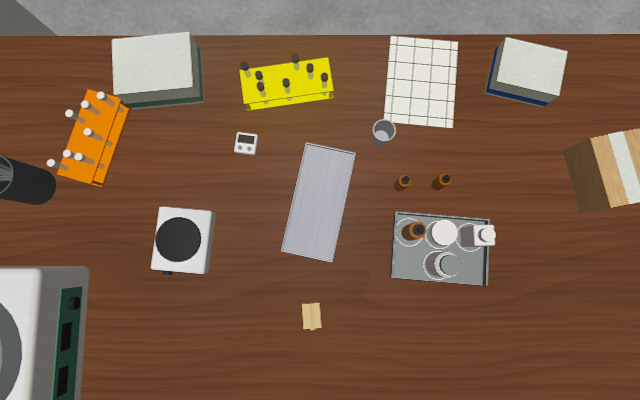

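View pics/scene0.png

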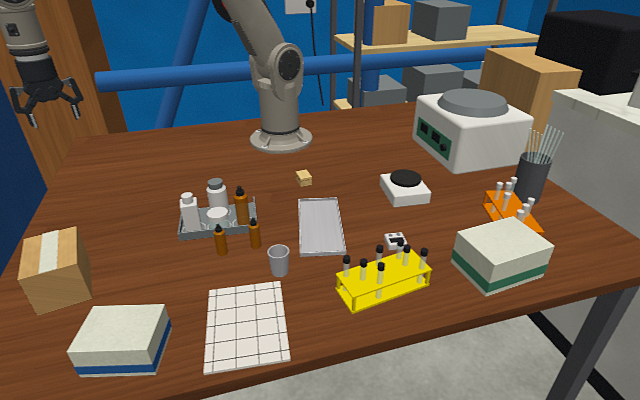

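Top view (up = +x, left = +y): the rack is centred near (440,248). The amber dropper is at (415,230), the jar's white lid at (443,233), the square bottle at (485,235) and the round bottle at (447,265). The things that could be mistaken for the dropper are the two smaller amber bottles at (403,182) and (444,180), outside the rack. The tray is at (320,202), the mixer plate at (179,240), the beaker at (384,131) and the timer at (246,143).

```bash
python3 - <<'E'
from h import *
z=np.load("top0.npz");im,D=z["im"],z["D"];c=cam("top");W=cloud(c,D)
save("crop_top.png",cv2.resize(im[160:300,270:520],None,fx=3,fy=3,interpolation=cv2.INTER_CUBIC))
def st(n,u0,u1,v0,v1,za,zb):
    w=W[v0:v1,u0:u1].reshape(-1,3);w=w[(w[:,2]>za)&(w[:,2]<zb)]
    if len(w)<4:print(n,len(w));return
    lo,hi=np.percentile(w[:,:2],[2,98],axis=0)
    (cx,cy),s,a=cv2.minAreaRect((w[:,:2]*1000).astype(np.float32))
    print(n,len(w),"mid",((lo+hi)/2).round(4),"size",(hi-lo).round(4),"z",np.median(w[:,2]).round(4),"rect",round(cx),round(cy),np.round(s),round(a))
st("jar",425,460,215,252,.04,.06)
st("sq cap",465,500,220,252,.1,.12)
st("sq shoulder",465,500,220,252,.08,.098)
st("round cap",425,470,245,290,.095,.115)
st("drop",400,430,215,245,.1,.13)
st("drop cap",400,430,215,245,.08,.1)
st("plate",150,215,205,275,.052,.07)
st("base",145,220,200,280,.03,.05)
st("tray rim",275,360,135,270,.008,.02)
st("tray all",275,360,135,270,.0025,.02)
st("rack",385,500,205,295,.012,.035)
st("beaker",368,400,115,148,.045,.075)
st("timer",230,262,128,158,.012,.03)
st("a1",392,415,170,194,.05,.12);st("a2",432,456,168,192,.05,.12)
st("cube",295,330,298,335,.01,.06)
E
```

```text
jar 543 mid [ 0.4974 -0.2601] size [0.0462 0.0469] z 0.0487 rect 497 -260 [50. 51.] 0
sq cap 174 mid [ 0.49  -0.325] size [0.0241 0.0251] z 0.1075 rect 490 -325 [26. 24.] 89
sq shoulder 276 mid [ 0.4902 -0.3244] size [0.0383 0.0382] z 0.0874 rect 490 -324 [40. 38.] 90
round cap 345 mid [ 0.4346 -0.2536] size [0.0349 0.0346] z 0.1036 rect 435 -255 [35. 37.] 1
drop 100 mid [ 0.5007 -0.1976] size [0.0189 0.019 ] z 0.1044 rect 500 -198 [20. 20.] 24
drop cap 149 mid [ 0.4998 -0.1978] size [0.0306 0.0312] z 0.0897 rect 500 -198 [31. 32.] 1
plate 1627 mid [0.4846 0.2715] size [0.0793 0.0816] z 0.0599 rect 485 272 [89. 87.] 90
base 1810 mid [0.4838 0.271 ] size [0.1297 0.1104] z 0.0396 rect 481 273 [111. 137.] 85
tray rim 511 mid [ 0.5667 -0.0073] size [0.2483 0.1504] z 0.0111 rect 567 -7 [110. 240.] 78
tray all 5018 mid [ 0.5675 -0.0071] size [0.2374 0.1422] z 0.0044 rect 569 -5 [181. 289.] 90
rack 814 mid [ 0.4716 -0.2577] size [0.1395 0.1999] z 0.0229 rect 468 -259 [197. 137.] 85
beaker 185 mid [ 0.7069 -0.1417] size [0.0453 0.044 ] z 0.0581 rect 707 -142 [45. 47.] 86
timer 456 mid [0.6908 0.1486] size [0.0449 0.0451] z 0.0199 rect 692 149 [46. 47.] 82
a1 137 mid [ 0.6006 -0.1799] size [0.0224 0.0223] z 0.0659 rect 601 -181 [24. 24.] 87
a2 145 mid [ 0.6027 -0.2614] size [0.0226 0.023 ] z 0.0658 rect 603 -261 [25. 24.] 45
cube 485 mid [0.3324 0.0064] size [0.049  0.0361] z 0.0296 rect 331 7 [53. 37.] 5
```

View pics/crop_top.png

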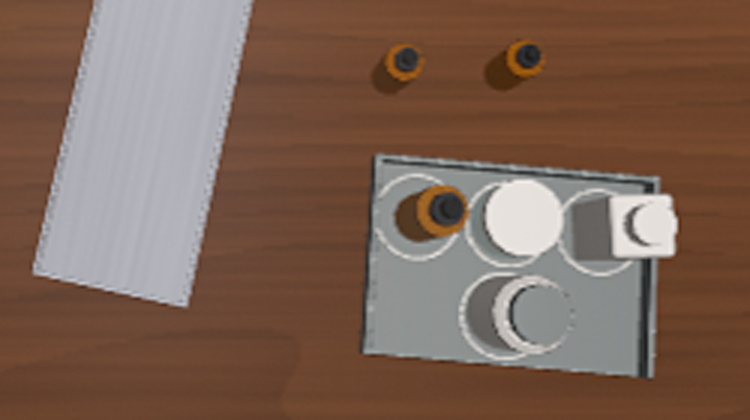

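```bash
cat >> h.py <<'E'
def Rt(yaw): return (R.from_euler("z",yaw)*R.from_euler("x",np.pi)).as_matrix()
def cur():
    o=r.get_obs(); return np.array(o["tcp_pos"]),R.from_rotvec(o["orientation"]).as_matrix()
def delta(name,x,y,z,yaw,start=None):
    p,M=cur() if start is None else (np.array(start[:3]),Rt(start[3]))
    s=M.T@(np.array([x,y,z])-p)*1000; t=R.from_matrix(M.T@Rt(yaw)).as_rotvec()
    print(name,s.round(0).tolist(),t.round(3).tolist(),"rows",np.ceil(max(np.linalg.norm(s)/62.5,np.linalg.norm(t)/.187)))
E
python3 - <<'E'
from h import *
delta("up",.40,-.45,.28,.2); delta("rack",.43,-.26,.30,-.08)
T=r.camera_model("wrist")["T_tool_cam"];print(np.round(T,3));print(r.camera_model("wrist")["mtx"])
E
```

```text
up [185.0, -102.0, -49.0] [-0.002, 0.0, 0.214] rows 4.0
rack [289.0, -264.0, -69.0] [-0.002, 0.0, 0.494] rows 7.0
[[ 0.001 -0.963 -0.268  0.067]
 [ 1.     0.002 -0.002  0.   ]
 [ 0.002 -0.268  0.963 -0.143]
 [ 0.     0.     0.     1.   ]]
[[350.75068255   0.         317.85835665]
 [  0.         350.75068255 201.19961937]
 [  0.           0.           1.        ]]
```

>>> play_rows:
  deltas:
    - [85,[45,-40,-20],[0,0,0.07]]
    - [85,[90,-80,-45],[0,0,0.15]]
    - [85,[135,-120,-69],[0,0,0.23]]
    - [85,[180,-160,-69],[0,0,0.31]]
    - [85,[225,-205,-69],[0,0,0.39]]
    - [85,[260,-240,-69],[0,0,0.46]]
    - [85,[289,-264,-69],[0,0,0.494]]
    - [85,[289,-264,-69],[0,0,0.494]]

```text
clock: 1.1
tcp_pos: [0.4311, -0.2563, 0.2997]
orientation: [-3.137, 0.116, 0.001]
contact_force: [-0.4, -0.6, 0.1]
grip_width: 0.0852
```

```bash
python3 - <<'E'
from h import *
o=r.get_obs();print(o["clock"],o["tcp_pos"],o["joints"],np.abs(o["qvel"]).max())
im,D,c=grab("wrist");save("w1.png",im);W=cloud(c,D)
def st(n,x,y,rad,za,zb):
    w=W.reshape(-1,3);w=w[(w[:,2]>za)&(w[:,2]<zb)&(np.hypot(w[:,0]-x,w[:,1]-y)<rad)]
    if len(w)<4:print(n,len(w));return
    q=(w[:,:2]*1000).astype(np.float32)
    (cx,cy),s,a=cv2.minAreaRect(q);ce=cv2.minEnclosingCircle(q)
    print(n,len(w),"z",np.median(w[:,2]).round(4),"rect",round(cx,1),round(cy,1),np.round(s,1),round(a,1),"circ",np.round(ce[0],1),round(ce[1],1))
st("jar",.497,-.26,.035,.044,.055)
st("sq cap",.49,-.325,.03,.1,.115);st("sq sh",.49,-.325,.035,.084,.092)
st("round cap",.435,-.254,.03,.098,.11);st("drop bulb",.5,-.198,.03,.110,.13);st("drop cap",.5,-.198,.03,.09,.107);st("drop sh",.5,-.198,.03,.083,.089)
E
```

```text
1.1 [ 0.43107031 -0.25632625  0.29967396] [ 0.5127077   0.13299313 -0.10992766  1.86855805  0.01381559  1.142436
 -1.24683532] 0.06459444875884784
jar 1832 z 0.0495 rect 496.6 -262.5 [50.9 50.2] 85.6 circ [ 496.6 -262.1] 25.8
sq cap 705 z 0.1084 rect 489.3 -326.6 [26.2 26.3] 10.8 circ [ 489.2 -326.4] 13.5
sq sh 965 z 0.0881 rect 489.3 -326.3 [40.  39.7] 0.1 circ [ 489.1 -326.3] 26.7
round cap 1153 z 0.1047 rect 433.4 -255.9 [37.  37.2] 28.7 circ [ 433.  -255.8] 19.1
drop bulb 149 z 0.1163 rect 498.7 -199.8 [11.1 11.1] 55.8 circ [ 498.9 -199.4] 6.0
drop cap 593 z 0.0936 rect 498.5 -199.4 [30.9 30.1] 1.7 circ [ 498.7 -199.7] 16.0
drop sh 104 z 0.0882 rect 498.7 -199.5 [33.2 32.2] 86.4 circ [ 498.8 -199.4] 17.0
```

View pics/w1.png

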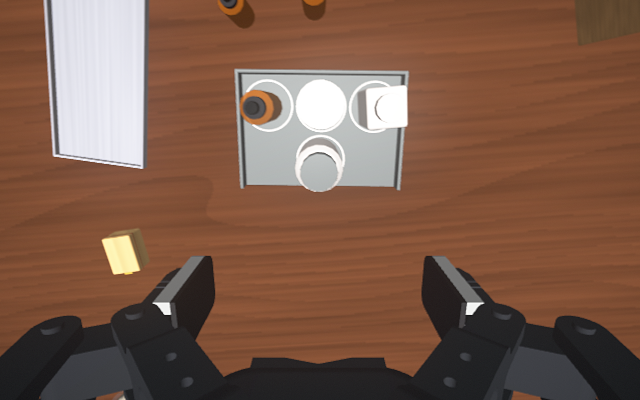

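Wrist view: the dropper is at (258,107), the jar at (321,105), the square bottle at (385,107) and the round bottle at (320,168). Heights and diameters match the description, and the bottle in the rack is the large dropper. I'll take the round bottle first.

```bash
python3 - <<'E'
from h import *
delta("round",.433,-.256,.049,-.076)
E
```

```text
round [3.0, -2.0, 251.0] [-0.001, 0.001, -0.001] rows 5.0
```

>>> play_rows:
  deltas:
    - [85,[3,-2,55],[0,0,0]]
    - [85,[3,-2,110],[0,0,0]]
    - [85,[3,-2,165],[0,0,0]]
    - [85,[3,-2,205],[0,0,0]]
    - [85,[3,-2,232],[0,0,0]]
    - [85,[3,-2,246],[0,0,0]]
    - [85,[3,-2,251],[0,0,0]]
    - [85,[3,-2,251],[0,0,0]]
  squeeze: 35

```text
clock: 2.15
tcp_pos: [0.4331, -0.257, 0.0491]
orientation: [-3.138, 0.122, 0.001]
contact_force: [0.3, 0.5, 0.7]
grip_width: 0.0849
```

>>> play_rows:
  deltas:
    - [60,[0,0,0],[0,0,0]]
    - [30,[0,0,0],[0,0,0]]
    - [30,[0,0,0],[0,0,0]]
    - [30,[0,0,0],[0,0,0]]
    - [30,[0,0,0],[0,0,0]]
  squeeze: 35

```text
clock: 2.78
tcp_pos: [0.4338, -0.2571, 0.0501]
orientation: [-3.139, 0.121, -0.001]
contact_force: [-0.6, 0.7, 5.7]
grip_width: 0.0488
```

```bash
python3 - <<'E'
from h import *
o=r.get_obs();print(o["clock"],o["tcp_pos"],o["orientation"],o["grip_width"],o["contact_force"])
from math import *
c=np.array([.567,-.007]);a=-.21
for k in(-80,0,80):
    x,y=c+k/1000*np.array([cos(a),sin(a)]);print(k,x,y)
    for s in(.18,.052):delta(s,x,y,s,-.076)
# refine tray axis from top depth rim
z=np.load("top0.npz");W=cloud(cam("top"),z["D"])[135:270,275:360].reshape(-1,3)
w=W[(W[:,2]>.008)&(W[:,2]<.016)][:,:2];print(cv2.minAreaRect((w*1000).astype(np.float32)))
E
```

```text
2.775 [ 0.43380745 -0.25711042  0.0500928 ] [-3.13880943e+00  1.21316486e-01 -1.41433418e-03] 0.048799989914452536 [-0.59415565  0.72775197  5.66953502]
-80 0.4887575268220681 0.009676791987687967
0.18 [34.0, -270.0, -130.0] [-0.0, -0.001, -0.001] rows 5.0
0.052 [34.0, -270.0, -2.0] [-0.0, -0.001, -0.001] rows 5.0
0 0.567 -0.007
0.18 [114.0, -260.0, -130.0] [-0.0, -0.001, -0.001] rows 5.0
0.052 [113.0, -260.0, -2.0] [-0.0, -0.001, -0.001] rows 5.0
80 0.6452424731779318 -0.023676791987687965
0.18 [193.0, -249.0, -130.0] [-0.0, -0.001, -0.001] rows 6.0
0.052 [193.0, -249.0, -2.0] [-0.0, -0.001, -0.001] rows 6.0
((566.8419189453125, -7.325981140136719), (110.01979064941406, 239.93997192382812), 77.53717803955078)
```

>>> play_rows:
  deltas:
    - [30,[0,0,-25],[0,0,0]]
    - [30,[0,0,-75],[0,0,0]]
    - [30,[0,0,-125],[0,0,0]]
    - [30,[8,-55,-135],[0,0,0]]
    - [30,[15,-110,-135],[0,0,0]]
    - [30,[22,-165,-135],[0,0,0]]
    - [30,[29,-220,-135],[0,0,0]]
    - [30,[34,-260,-135],[0,0,0]]

```text
clock: 3.78
tcp_pos: [0.4876, 0.0021, 0.1856]
orientation: [-3.139, 0.118, -0.002]
contact_force: [0.5, -0.5, -1.0]
grip_width: 0.0488
```

```bash
python3 - <<'E'
from h import *
o=r.get_obs();print(o["tcp_pos"],o["grip_width"],o["contact_force"])
delta("p",.489,.010,.0515,-.076)
E
```

```text
[0.48764489 0.00214218 0.18559286] 0.04878250431268323 [ 0.54189545 -0.53015387 -1.00347671]
p [1.0, -8.0, 134.0] [-0.001, -0.001, 0.001] rows 3.0
```

>>> play_rows:
  deltas:
    - [30,[1,-8,35],[0,0,0]]
    - [30,[1,-8,75],[0,0,0]]
    - [30,[1,-8,105],[0,0,0]]
    - [30,[1,-8,122],[0,0,0]]
    - [30,[1,-8,129],[0,0,0]]
    - [30,[1,-8,132],[0,0,0]]
    - [30,[1,-8,134],[0,0,0]]
    - [30,[1,-8,135],[0,0,0]]

```text
clock: 4.78
tcp_pos: [0.4899, 0.0101, 0.0511]
orientation: [-3.139, 0.118, -0.004]
contact_force: [-0.5, 0.2, -1.5]
grip_width: 0.0487
```

>>> play_rows:
  deltas:
    - [30,[0,0,1],[0,0,0]]
    - [30,[0,0,1.5],[0,0,0]]
    - [52,[0,0,1.5],[0,0,0]]
    - [60,[0,0,1.5],[0,0,0]]
    - [75,[0,0,1.5],[0,0,0]]
    - [75,[0,0,-15],[0,0,0]]
    - [75,[0,0,-60],[0,0,0]]
    - [75,[0,0,-115],[0,0,0]]

```text
clock: 5.78
tcp_pos: [0.4888, 0.0101, 0.1677]
orientation: [-3.138, 0.118, -0.002]
contact_force: [0.5, 0.5, -0.2]
grip_width: 0.0748
```

```bash
python3 - <<'E'
from h import *
o=r.get_obs();print(o["tcp_pos"],o["grip_width"],o["joints"])
s=list(o["tcp_pos"])
delta("dropper above",.4988,-.1995,.20,1.495)
E
```

```text
[0.48882411 0.01005719 0.16770528] 0.0747898183732407 [ 0.09918412  0.26663291 -0.28627313  2.04007905  0.09845214  0.84646738
 -1.88843366]
dropper above [26.0, 208.0, -32.0] [-0.0, -0.002, -1.57] rows 9.0
```

>>> play_rows:
  deltas:
    - [75,[0,0,-50],[0,0,-0.17]]
    - [70,[5,30,-60],[0,0,-0.35]]
    - [65,[10,60,-60],[0,0,-0.52]]
    - [62,[15,100,-60],[0,0,-0.7]]
    - [62,[20,140,-60],[0,0,-0.87]]
    - [62,[24,180,-60],[0,0,-1.05]]
    - [62,[26,205,-60],[0,0,-1.23]]
    - [62,[26,208,-60],[0,0,-1.4]]

```text
clock: 6.78
tcp_pos: [0.4986, -0.2018, 0.2285]
orientation: [2.474, 1.934, 0.002]
contact_force: [-0.4, 1.2, 0.1]
grip_width: 0.0624
```

```bash
python3 - <<'E'
from h import *
o=r.get_obs();print(o["tcp_pos"],o["joints"])
delta("dropper",.4988,-.1995,.051,1.495)
im,D,c=grab("wrist");W=cloud(c,D).reshape(-1,3)
w=W[(W[:,2]>.083)&(W[:,2]<.10)&(np.hypot(W[:,0]-.4988,W[:,1]+.1995)<.03)];print(len(w),cv2.minEnclosingCircle((w[:,:2]*1000).astype(np.float32)))
E
```

```text
[ 0.49856708 -0.20184482  0.22853475] [ 0.5675443   0.27827859 -0.35673971  1.86829274  0.11282943  1.01312783
 -0.07997337]
dropper [2.0, -1.0, 178.0] [0.001, -0.0, -0.168] rows 3.0
710 ((498.9308166503906, -199.70436096191406), 16.85980796813965)
```

>>> play_rows:
  deltas:
    - [62,[2,0,20],[0,0,-0.168]]
    - [62,[2,0,60],[0,0,-0.168]]
    - [62,[2,0,110],[0,0,-0.168]]
    - [62,[2,0,150],[0,0,-0.168]]
    - [62,[2,0,170],[0,0,-0.168]]
    - [62,[2,0,177],[0,0,-0.168]]
    - [62,[2,0,178],[0,0,-0.168]]
    - [62,[2,0,178],[0,0,-0.168]]

```text
clock: 7.82
tcp_pos: [0.5003, -0.1993, 0.0517]
orientation: [2.295, 2.142, 0.003]
contact_force: [0.6, -0.4, 0.8]
grip_width: 0.0619
```

>>> play_rows:
  deltas:
    - [40,[0,0,0],[0,0,0]]
    - [20,[0,0,0],[0,0,0]]
    - [20,[0,0,0],[0,0,0]]
    - [20,[0,0,0],[0,0,0]]
    - [20,[0,0,0],[0,0,0]]

```text
clock: 8.45
tcp_pos: [0.5008, -0.1996, 0.0527]
orientation: [2.294, 2.141, 0.004]
contact_force: [-0.7, 1.1, 4.5]
grip_width: 0.0328
```

```bash
python3 - <<'E'
from h import *
o=r.get_obs();print(o["tcp_pos"],o["orientation"],o["grip_width"],o["contact_force"])
delta("tray +80",.645,-.024,.185,1.36)
E
```

```text
[ 0.50081564 -0.19955155  0.05266989] [2.29387859 2.14089714 0.00416935] 0.032838875164319964 [-0.66695649  1.067688    4.48296431]
tray +80 [185.0, 132.0, -132.0] [0.005, 0.0, 0.142] rows 5.0
```

>>> play_rows:
  deltas:
    - [20,[0,0,-25],[0,0,0]]
    - [20,[0,0,-75],[0,0,0]]
    - [20,[0,0,-125],[0,0,0]]
    - [20,[40,28,-135],[0,0,0.04]]
    - [20,[80,57,-135],[0,0,0.08]]
    - [20,[120,86,-135],[0,0,0.12]]
    - [20,[160,115,-135],[0,0,0.14]]
    - [20,[185,132,-135],[0,0,0.14]]

```text
clock: 9.45
tcp_pos: [0.6457, -0.021, 0.1882]
orientation: [2.437, 1.978, 0.006]
contact_force: [0.2, -1.0, -1.0]
grip_width: 0.0332
```

```bash
python3 - <<'E'
from h import *
o=r.get_obs();print(o["tcp_pos"],o["grip_width"],o["contact_force"])
delta("p",.645,-.024,.0535,1.36)
E
```

```text
[ 0.64568471 -0.021011    0.18821033] 0.03324536157716263 [ 0.20321886 -0.96993577 -0.9674986 ]
p [-3.0, -1.0, 135.0] [0.005, -0.001, 0.004] rows 3.0
```

>>> play_rows:
  deltas:
    - [20,[-3,-1,35],[0,0,0]]
    - [20,[-3,-1,75],[0,0,0]]
    - [20,[-3,-1,105],[0,0,0]]
    - [20,[-3,-1,122],[0,0,0]]
    - [20,[-3,-1,129],[0,0,0]]
    - [20,[-3,-1,132],[0,0,0]]
    - [20,[-3,-1,134],[0,0,0]]
    - [20,[-3,-1,135],[0,0,0]]

```text
clock: 10.45
tcp_pos: [0.6452, -0.0238, 0.0539]
orientation: [2.436, 1.978, 0.008]
contact_force: [0.5, 0.6, -1.3]
grip_width: 0.033
```

>>> play_rows:
  deltas:
    - [20,[0,0,1],[0,0,0]]
    - [20,[0,0,1.5],[0,0,0]]
    - [36,[0,0,1.5],[0,0,0]]
    - [44,[0,0,1.5],[0,0,0]]
    - [62,[0,0,1.5],[0,0,0]]
    - [62,[0,0,-15],[0,0,0]]
    - [62,[0,0,-65],[0,0,0]]
    - [62,[0,0,-125],[0,0,0]]

```text
clock: 11.45
tcp_pos: [0.6438, -0.0238, 0.1805]
orientation: [2.437, 1.979, 0.006]
contact_force: [1.5, -1.0, 0.2]
grip_width: 0.0621
```

```bash
python3 - <<'E'
from h import *
o=r.get_obs();print(o["tcp_pos"],o["joints"])
delta("square above",.485,-.3265,.23,1.571)
im,D,c=grab("top");save("top1.png",im[150:300,270:520].repeat(3,0).repeat(3,1))
E
```

```text
[ 0.6438402  -0.02376362  0.18053691] [ 0.22351002  0.50285228 -0.39022621  1.66472145  0.21828519  1.012279
 -0.44522354]
square above [-329.0, -93.0, -50.0] [0.005, -0.001, -0.207] rows 6.0
```

View pics/top1.png

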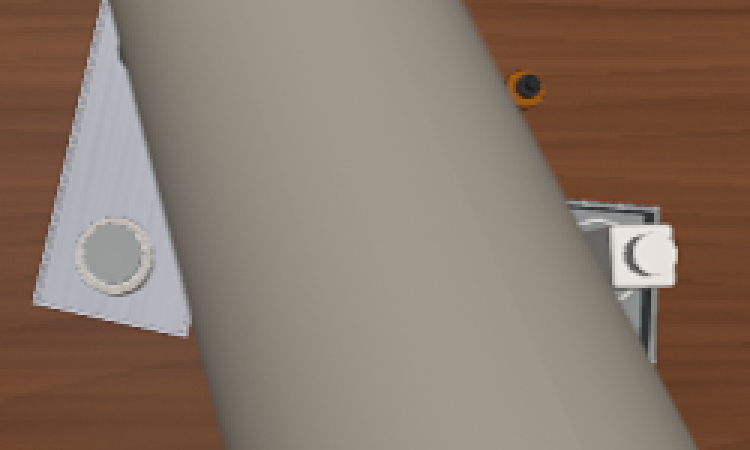

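The round bottle is standing in the tray at crop pixel (115,252), and the square is untouched at (645,255). Now I'll go above the square bottle.

>>> play_rows:
  deltas:
    - [62,[0,0,-45],[0,0,0]]
    - [62,[-50,-14,-50],[0,0,-0.03]]
    - [62,[-105,-30,-50],[0,0,-0.07]]
    - [62,[-160,-45,-50],[0,0,-0.11]]
    - [62,[-215,-61,-50],[0,0,-0.15]]
    - [62,[-270,-77,-50],[0,0,-0.18]]
    - [62,[-315,-90,-50],[0,0,-0.207]]
    - [62,[-329,-93,-50],[0,0,-0.207]]

```text
clock: 12.5
tcp_pos: [0.487, -0.3296, 0.2382]
orientation: [2.217, 2.205, 0.019]
contact_force: [-0.2, -0.0, 0.0]
grip_width: 0.0619
```

```bash
python3 - <<'E'
from h import *
o=r.get_obs();print(o["tcp_pos"],np.abs(o["qvel"]).max())
im,D,c=grab("wrist");W=cloud(c,D).reshape(-1,3)
w=W[(W[:,2]>.083)&(W[:,2]<.093)&(np.hypot(W[:,0]-.4892,W[:,1]+.3264)<.035)];print(len(w),cv2.minAreaRect((w[:,:2]*1000).astype(np.float32)))
save("w2.png",im)
delta("square",.4892,-.3264,.051,1.571)
E
```

```text
[ 0.48702527 -0.32963123  0.23822612] 0.17232590589748528
1189 ((489.23919677734375, -327.24371337890625), (39.958213806152344, 40.060874938964844), 0.4432465434074402)
square [4.0, -2.0, 187.0] [0.019, 0.002, -0.006] rows 3.0
```

View pics/w2.png

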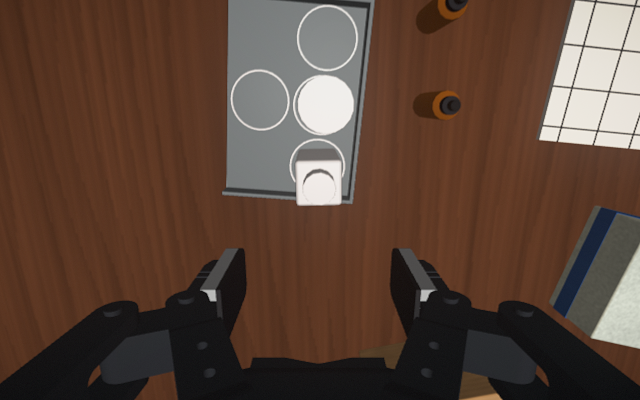

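The square bottle is at (319,183), with its flat sides near world axes. The dropper's ring (327,38) and the round bottle's ring (260,100) are empty, and the jar is at (325,105).

>>> play_rows:
  deltas:
    - [62,[3,-2,20],[0.019,0,-0.01]]
    - [62,[3,-2,70],[0.019,0,-0.01]]
    - [62,[3,-2,125],[0.019,0,-0.01]]
    - [62,[3,-2,160],[0.019,0,-0.01]]
    - [62,[3,-2,178],[0.019,0,-0.01]]
    - [62,[3,-2,185],[0.019,0,-0.01]]
    - [62,[3,-2,186],[0.019,0,-0.01]]
    - [62,[3,-2,186],[0.019,0,-0.01]]

```text
clock: 13.55
tcp_pos: [0.4897, -0.3275, 0.0534]
orientation: [2.214, 2.224, -0.001]
contact_force: [0.3, -0.2, 0.2]
grip_width: 0.0621
```

```bash
python3 - <<'E'
from h import *
delta("square",.4892,-.3268,.051,1.577)
E
```

```text
square [1.0, -0.0, 2.0] [0.002, 0.003, -0.002] rows 1.0
```

>>> play_rows:
  deltas:
    - [45,[1,0,2],[0,0,0]]
    - [30,[1,0,2],[0,0,0]]
    - [30,[1,0,2],[0,0,0]]
    - [30,[1,0,2],[0,0,0]]
    - [30,[1,0,2],[0,0,0]]

```text
clock: 14.18
tcp_pos: [0.4903, -0.3268, 0.0522]
orientation: [2.213, 2.223, -0.001]
contact_force: [-0.1, 1.5, 6.2]
grip_width: 0.0396
```

```bash
python3 - <<'E'
from h import *
o=r.get_obs();print(o["tcp_pos"],o["orientation"],o["grip_width"],o["contact_force"],o["moment"])
delta("tray 0",.567,-.007,.187,1.36)
E
```

```text
[ 0.4902773  -0.32679957  0.05223159] [ 2.21315973e+00  2.22335383e+00 -5.20431961e-04] 0.0395795187861025 [-0.13311914  1.45802335  6.15370376] [ 0.1427629   0.1883089  -0.00888054]
tray 0 [319.0, 79.0, -136.0] [0.003, 0.003, 0.215] rows 6.0
```

>>> play_rows:
  deltas:
    - [30,[0,0,-25],[0,0,0]]
    - [30,[0,0,-75],[0,0,0]]
    - [30,[0,0,-125],[0,0,0]]
    - [30,[50,12,-140],[0,0,0.03]]
    - [30,[105,26,-140],[0,0,0.07]]
    - [30,[160,40,-140],[0,0,0.11]]
    - [30,[215,53,-140],[0,0,0.15]]
    - [30,[270,67,-140],[0,0,0.19]]

```text
clock: 15.18
tcp_pos: [0.5553, -0.0545, 0.1912]
orientation: [2.416, 2.001, -0.001]
contact_force: [1.4, -0.9, -0.6]
grip_width: 0.0396
```

```bash
python3 - <<'E'
from h import *
o=r.get_obs();print(o["tcp_pos"],o["grip_width"],o["contact_force"])
delta("p",.567,-.007,.053,1.36)
E
```

```text
[ 0.55534725 -0.05449755  0.19123642] 0.039559332102527656 [ 1.43541356 -0.86918385 -0.63050731]
p [49.0, 2.0, 138.0] [0.003, 0.003, 0.024] rows 3.0
```

>>> play_rows:
  deltas:
    - [30,[40,2,0],[0,0,0.024]]
    - [30,[49,2,30],[0,0,0.024]]
    - [30,[49,2,75],[0,0,0.024]]
    - [30,[49,2,108],[0,0,0.024]]
    - [30,[49,2,126],[0,0,0.024]]
    - [30,[49,2,133],[0,0,0.024]]
    - [30,[49,2,136],[0,0,0.024]]
    - [30,[49,2,138],[0,0,0.024]]

```text
clock: 16.18
tcp_pos: [0.5676, -0.0072, 0.054]
orientation: [2.439, 1.971, 0.002]
contact_force: [1.2, -1.3, -0.4]
grip_width: 0.0393
```

>>> play_rows:
  deltas:
    - [30,[0,0,0.5],[0,0,0]]
    - [30,[0,0,1],[0,0,0]]
    - [43,[0,0,1],[0,0,0]]
    - [52,[0,0,1],[0,0,0]]
    - [60,[0,0,1],[0,0,0]]
    - [60,[0,0,-15],[0,0,0]]
    - [60,[0,0,-65],[0,0,0]]
    - [60,[0,0,-125],[0,0,0]]

```text
clock: 17.18
tcp_pos: [0.5663, -0.0067, 0.1806]
orientation: [2.44, 1.972, -0.0]
contact_force: [0.9, 0.2, 0.2]
grip_width: 0.0598
```

```bash
python3 - <<'E'
from h import *
o=r.get_obs();print(o["tcp_pos"],o["joints"],o["contact_force"])
delta("jar above",.47,-.262,.20,-.076)
im,D,c=grab("wrist");save("w3.png",im)
E
```

```text
[ 0.56634764 -0.00672682  0.18062641] [ 0.23772018  0.38657725 -0.42449018  1.84923718  0.19754784  0.94439069
 -0.48620731] [0.89026065 0.23197786 0.17535978]
jar above [-270.0, -41.0, -19.0] [0.005, -0.0, 1.436] rows 8.0
```

View pics/w3.png

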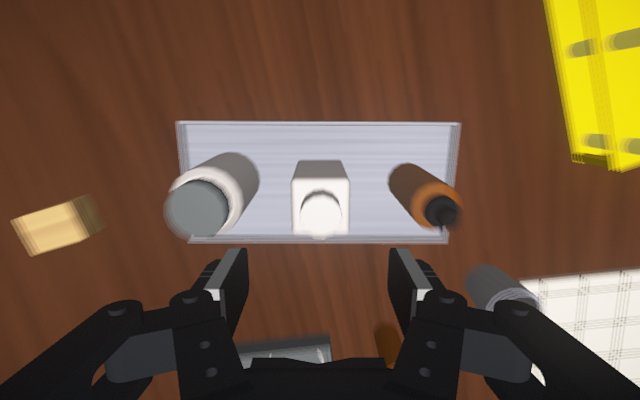

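All three bottles stand upright in the tray: round (197,208), square (320,205) and dropper (440,210). Now the jar.

>>> play_rows:
  deltas:
    - [65,[0,0,-50],[0,0,0.17]]
    - [85,[-20,-3,-60],[0,0,0.36]]
    - [85,[-70,-10,-60],[0,0,0.54]]
    - [85,[-125,-18,-60],[0,0,0.72]]
    - [85,[-180,-27,-60],[0,0,0.9]]
    - [85,[-230,-35,-60],[0,0,1.08]]
    - [85,[-265,-40,-60],[0,0,1.26]]
    - [85,[-270,-41,-60],[0,0,1.436]]

```text
clock: 18.23
tcp_pos: [0.4721, -0.2642, 0.2498]
orientation: [3.135, -0.136, 0.026]
contact_force: [0.4, 0.6, -0.4]
grip_width: 0.0851
```

>>> play_rows:
  deltas:
    - [85,[0,0,0],[0,0,0]]

```text
clock: 18.35
tcp_pos: [0.472, -0.2644, 0.2506]
orientation: [3.135, -0.135, 0.028]
contact_force: [-0.0, 0.3, 0.9]
grip_width: 0.0851
```

```bash
python3 - <<'E'
from h import *
o=r.get_obs();print(o["tcp_pos"],o["orientation"])
im,D,c=grab("wrist");W=cloud(c,D).reshape(-1,3)
w=W[(W[:,2]>.044)&(W[:,2]<.055)&(np.hypot(W[:,0]-.4966,W[:,1]+.2622)<.035)];print(len(w),cv2.minEnclosingCircle((w[:,:2]*1000).astype(np.float32)),cv2.minAreaRect((w[:,:2]*1000).astype(np.float32)))
delta("jar",.4966,-.2622,.014,-.076)
E
```

```text
[ 0.47199835 -0.2644282   0.25057891] [ 3.13464811 -0.13548411  0.02782438]
2153 ((496.73541259765625, -262.2189636230469), 25.885482788085938) ((496.60101318359375, -262.14764404296875), (50.2712287902832, 50.94183349609375), 85.92780303955078)
jar [20.0, -5.0, 237.0] [0.003, -0.018, -0.008] rows 4.0
```

>>> play_rows:
  deltas:
    - [85,[20,-5,45],[0,-0.018,-0.008]]
    - [85,[20,-5,100],[0,-0.018,-0.008]]
    - [85,[20,-5,155],[0,-0.018,-0.008]]
    - [85,[20,-5,200],[0,-0.018,-0.008]]
    - [85,[20,-5,225],[0,-0.018,-0.008]]
    - [85,[20,-5,236],[0,-0.018,-0.008]]
    - [85,[20,-5,240],[0,-0.018,-0.008]]
    - [85,[20,-5,240],[0,-0.018,-0.008]]

```text
clock: 19.4
tcp_pos: [0.4974, -0.2624, 0.0119]
orientation: [3.136, -0.119, 0.002]
contact_force: [0.3, 0.0, -0.3]
grip_width: 0.0848
```

```bash
python3 - <<'E'
from h import *
delta("jar",.4966,-.2622,.011,-.076)
E
```

```text
jar [-1.0, -0.0, 1.0] [0.004, -0.001, 0.0] rows 1.0
```

>>> play_rows:
  deltas:
    - [60,[-1,0,1],[0,0,0]]
    - [40,[-1,0,1],[0,0,0]]
    - [40,[-1,0,1],[0,0,0]]
    - [40,[-1,0,1],[0,0,0]]
    - [40,[-1,0,1],[0,0,0]]

```text
clock: 20.02
tcp_pos: [0.4968, -0.2626, 0.0118]
orientation: [3.135, -0.119, 0.003]
contact_force: [-0.8, 1.3, 5.6]
grip_width: 0.0513
```

```bash
python3 - <<'E'
from h import *
o=r.get_obs();print(o["tcp_pos"],o["orientation"],o["grip_width"],o["contact_force"])
delta("mixer",.4846,.2715,.12,.3)
z=np.load("top0.npz");im,D=z["im"],z["D"];c=cam("top")
W=cloud(c,D)
# black plate by colour, edge of top face
m=((im.max(2)<60)&(W[...,2]>.052)&(W[...,2]<.07)).astype(np.uint8);m[:,:140]=0;m[:,225:]=0
cn=max(cv2.findContours(m,0,1)[0],key=cv2.contourArea)[:,0]
P=np.array([ray(c,u,v,.06)[:2]*1000 for u,v in cn],np.float32);print(cv2.fitEllipse(P),cv2.minAreaRect(P))
E
```

```text
[ 0.49675212 -0.2625513   0.01184443] [ 3.13511165 -0.11860831  0.0034214 ] 0.0513043710582952 [-0.7717823   1.34765329  5.58541409]
mixer [-52.0, -531.0, -110.0] [0.005, -0.002, -0.376] rows 9.0
((484.6300354003906, 270.35516357421875), (84.3753433227539, 86.85289001464844), 177.10128784179688) ((484.6116638183594, 270.0965270996094), (87.83710479736328, 83.19539642333984), 89.95714569091797)
```

>>> play_rows:
  deltas:
    - [40,[0,0,-25],[0,0,0]]
    - [40,[0,0,-80],[0,0,0]]
    - [40,[0,0,-140],[0,0,0]]
    - [40,[-5,-40,-190],[0,0,0]]
    - [40,[-20,-95,-200],[0,0,-0.05]]
    - [40,[-35,-150,-200],[0,0,-0.1]]
    - [40,[-50,-205,-200],[0,0,-0.15]]
    - [40,[-65,-260,-200],[0,0,-0.2]]

```text
clock: 21.02
tcp_pos: [0.4504, 0.0041, 0.211]
orientation: [3.131, 0.197, 0.004]
contact_force: [0.9, -0.0, -0.2]
grip_width: 0.051
```

```bash
python3 - <<'E'
from h import *
delta("look",.40,.25,.24,.3)
E
```

```text
look [-19.0, -250.0, -30.0] [0.005, -0.002, -0.174] rows 5.0
```

>>> play_rows:
  deltas:
    - [40,[-4,-50,-15],[0,0,-0.04]]
    - [40,[-8,-105,-30],[0,0,-0.08]]
    - [40,[-12,-160,-30],[0,0,-0.12]]
    - [40,[-16,-210,-30],[0,0,-0.15]]
    - [40,[-19,-240,-30],[0,0,-0.174]]
    - [40,[-19,-250,-30],[0,0,-0.174]]
    - [40,[-19,-250,-30],[0,0,-0.174]]

```text
clock: 21.9
tcp_pos: [0.4002, 0.2494, 0.2397]
orientation: [3.101, 0.468, 0.003]
contact_force: [-0.2, 0.0, -0.9]
grip_width: 0.0511
```

```bash
python3 - <<'E'
from h import *
o=r.get_obs();print(o["tcp_pos"],o["orientation"],np.abs(o["qvel"]).max())
im,D,c=grab("wrist");W=cloud(c,D);save("w4.png",im)
w=W.reshape(-1,3);w=w[(w[:,2]>.056)&(w[:,2]<.066)&(np.hypot(w[:,0]-.4846,w[:,1]-.271)<.055)]
q=(w[:,:2]*1000).astype(np.float32);print(len(q),cv2.minEnclosingCircle(q),cv2.minAreaRect(q),np.median(w[:,2]))
# jar relative to tcp
w=W.reshape(-1,3);d=w-o["tcp_pos"];k=(np.hypot(d[:,0],d[:,1])<.035)&(d[:,2]>.03)&(d[:,2]<.042)
q=(d[k][:,:2]*1000).astype(np.float32);print("jar lid rel",len(q),len(q)>9 and cv2.minEnclosingCircle(q))
delta("plate",.4846,.271,.069,.3)
E
```

```text
[0.40019356 0.2493717  0.2397146 ] [3.10089572 0.4683075  0.00336709] 0.02356466427766847
8663 ((482.27825927734375, 271.53326416015625), 45.03396987915039) ((482.1265563964844, 271.7815856933594), (88.78092193603516, 89.2427978515625), 18.768081665039062) 0.06049375869496815
jar lid rel 17886 ((6.758406162261963, 3.2460525035858154), 33.229454040527344)
plate [87.0, 2.0, 171.0] [0.006, -0.001, -0.002] rows 4.0
```

View pics/w4.png

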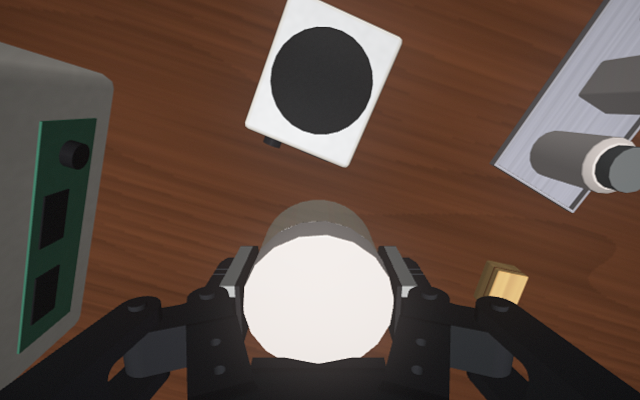

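The plate is at (322,80) and the jar is held level at (318,300), both clear.

>>> play_rows:
  deltas:
    - [40,[40,0,0],[0,0,0]]
    - [40,[80,1,20],[0.005,0,0]]
    - [40,[85.5,1,70],[0.005,0,0]]
    - [40,[85.5,1,115],[0.005,0,0]]
    - [40,[85.5,1,145],[0.005,0,0]]
    - [40,[85.5,1,160],[0.005,0,0]]
    - [40,[85.5,1,166],[0.005,0,0]]
    - [40,[85.5,1,168],[0.005,0,0]]

```text
clock: 22.95
tcp_pos: [0.4836, 0.2718, 0.0724]
orientation: [3.106, 0.466, 0.004]
contact_force: [0.6, -0.3, -1.4]
grip_width: 0.0507
```

```bash
python3 - <<'E'
from h import *
o=r.get_obs();print(o["tcp_pos"],o["contact_force"])
delta("plate",.483,.2713,.068,.3)
E
```

```text
[0.48363921 0.27179428 0.07242462] [ 0.58231814 -0.34137317 -1.36066408]
plate [-1.0, 0.0, 4.0] [0.001, -0.002, -0.002] rows 1.0
```

>>> play_rows:
  deltas:
    - [40,[-0.5,0,1.5],[0,0,0]]
    - [40,[-0.5,0,2.5],[0,0,0]]
    - [40,[-0.5,0,3.5],[0,0,0]]
    - [40,[-0.5,0,4.2],[0,0,0]]
    - [40,[-0.5,0,4.5],[0,0,0]]
    - [40,[-0.5,0,4.5],[0,0,0]]

```text
clock: 23.7
tcp_pos: [0.4832, 0.2717, 0.068]
orientation: [3.106, 0.466, 0.004]
contact_force: [0.6, -0.4, -0.1]
grip_width: 0.0508
```

>>> play_rows:
  deltas:
    - [54,[0,0,0.3],[0,0,0]]
    - [60,[0,0,0.3],[0,0,0]]
    - [75,[0,0,0],[0,0,0]]
    - [80,[0,0,0],[0,0,0]]
    - [80,[0,0,-15],[0,0,0]]
    - [80,[0,0,-60],[0,0,0]]
    - [80,[0,0,-115],[0,0,0]]
    - [80,[-50,0,-140],[0,0,0]]

```text
clock: 24.7
tcp_pos: [0.4381, 0.259, 0.2123]
orientation: [-3.104, -0.463, -0.015]
contact_force: [-1.1, 1.1, 0.2]
grip_width: 0.0799
```

>>> play_rows:
  deltas:
    - [80,[-40,0,0],[0,0,0]]
    - [80,[-40,0,0],[0,0,0]]

```text
clock: 24.95
tcp_pos: [0.398, 0.2469, 0.2134]
orientation: [-3.104, -0.466, -0.018]
contact_force: [0.5, 0.7, -0.4]
grip_width: 0.0801
```

```bash
python3 - <<'E'
from h import *
o=r.get_obs();print(o["tcp_pos"])
im,D,c=grab("wrist");W=cloud(c,D)
w=W.reshape(-1,3);near=np.hypot(w[:,0]-.483,w[:,1]-.271)<.055
for a,b in((.056,.066),(.099,.112)):
    q=(w[near&(w[:,2]>a)&(w[:,2]<b)][:,:2]*1000).astype(np.float32);print(len(q),cv2.minEnclosingCircle(q),cv2.minAreaRect(q))
print(np.median(w[near&(w[:,2]>.095)][:,2]))
delta("square above tray",.567,-.007,.22,1.36)
E
```

```text
[0.3980137  0.2469422  0.21341439]
5513 ((482.51055908203125, 271.4248046875), 45.056640625) ((482.4909973144531, 271.3796081542969), (89.02931213378906, 88.89966583251953), 61.06927490234375)
4777 ((483.3923645019531, 272.10467529296875), 25.94698715209961) ((483.2306213378906, 272.12939453125), (50.848628997802734, 51.284278869628906), 22.665952682495117)
0.10547762222486712
square above tray [86.0, 292.0, -6.0] [0.005, -0.012, -1.063] rows 6.0
```

The jar stands about 1 mm off the plate centre, upright (lid at z = 0.105). Next the square bottle goes back.

>>> play_rows:
  deltas:
    - [75,[12,42,-6],[0,-0.012,-0.15]]
    - [70,[25,84,-6],[0,-0.012,-0.31]]
    - [65,[37,126,-6],[0,-0.012,-0.47]]
    - [60,[50,170,-6],[0,-0.012,-0.63]]
    - [60,[63,215,-6],[0,-0.012,-0.79]]
    - [60,[76,258,-6],[0,-0.012,-0.95]]
    - [60,[86,290,-6],[0,-0.012,-1.063]]
    - [60,[86,292,-6],[0,-0.012,-1.063]]

```text
clock: 26.0
tcp_pos: [0.5691, -0.0103, 0.2193]
orientation: [2.444, 1.966, 0.001]
contact_force: [-0.7, 0.0, -0.6]
grip_width: 0.06
```

```bash
python3 - <<'E'
from h import *
o=r.get_obs();print(o["tcp_pos"])
im,D,c=grab("wrist");W=cloud(c,D).reshape(-1,3)
for n,x,y,a,b in(("sq",.567,-.007,.083,.093),("round",.489,.01,.098,.11),("drop",.645,-.024,.083,.099)):
    w=W[(W[:,2]>a)&(W[:,2]<b)&(np.hypot(W[:,0]-x,W[:,1]-y)<.035)];q=(w[:,:2]*1000).astype(np.float32)
    print(n,len(q),len(q)>9 and (cv2.minEnclosingCircle(q),cv2.minAreaRect(q)))
delta("square",.567,-.007,.052,1.36)
E
```

```text
[ 0.56912461 -0.0102953   0.21934269]
sq 1299 (((566.6553955078125, -8.100991249084473), 26.88340950012207), ((566.7744750976562, -7.875179290771484), (40.40323257446289, 39.46622085571289), 78.63070678710938))
round 1965 (((490.11138916015625, 10.744107246398926), 19.152620315551758), ((490.32537841796875, 10.683717727661133), (37.223392486572266, 37.23265838623047), 63.26224899291992))
drop 763 (((643.808837890625, -23.920900344848633), 17.09563636779785), ((643.4318237304688, -23.074970245361328), (32.58380126953125, 32.32912826538086), 34.20281219482422))
square [2.0, -2.0, 167.0] [0.004, 0.002, -0.004] rows 3.0
```

>>> play_rows:
  deltas:
    - [60,[2,-2,25],[0,0,-0.01]]
    - [60,[2,-2,80],[0,0,-0.01]]
    - [60,[2,-2,125],[0,0,-0.01]]
    - [60,[2,-2,152],[0,0,-0.01]]
    - [60,[2,-2,164],[0,0,-0.01]]
    - [60,[2,-2,167],[0,0,-0.01]]
    - [60,[2,-2,167],[0,0,-0.01]]

```text
clock: 26.92
tcp_pos: [0.5685, -0.0058, 0.0537]
orientation: [2.433, 1.979, 0.004]
contact_force: [0.9, 0.2, 0.7]
grip_width: 0.06
```

>>> play_rows:
  deltas:
    - [45,[0,0,0],[0,0,0]]
    - [30,[0,0,0],[0,0,0]]
    - [30,[0,0,0],[0,0,0]]
    - [30,[0,0,0],[0,0,0]]
    - [30,[0,0,0],[0,0,0]]

```text
clock: 27.55
tcp_pos: [0.5692, -0.0055, 0.0549]
orientation: [2.432, 1.979, 0.006]
contact_force: [-2.5, 0.7, 6.6]
grip_width: 0.0396
```

```bash
python3 - <<'E'
from h import *
o=r.get_obs();print(o["tcp_pos"],o["orientation"],o["grip_width"],o["contact_force"])
delta("sq rack",.4900,-.3268,.19,1.576)
E
```

```text
[ 0.56921883 -0.00545377  0.05488053] [2.43178696 1.97877246 0.00640144] 0.03958564975769328 [-2.48316508  0.72205775  6.61466993]
sq rack [-331.0, -11.0, -135.0] [0.007, 0.002, -0.21] rows 6.0
```

>>> play_rows:
  deltas:
    - [30,[0,0,-25],[0,0,0]]
    - [30,[0,0,-80],[0,0,0]]
    - [30,[0,0,-130],[0,0,0]]
    - [30,[-45,-2,-140],[0.003,0,-0.03]]
    - [30,[-100,-4,-140],[0.006,0,-0.07]]
    - [30,[-155,-6,-140],[0.006,0,-0.11]]
    - [30,[-210,-8,-140],[0.006,0,-0.15]]
    - [30,[-265,-10,-140],[0.006,0,-0.19]]

```text
clock: 28.55
tcp_pos: [0.5037, -0.2642, 0.1951]
orientation: [2.235, 2.205, -0.001]
contact_force: [0.7, 0.4, -2.1]
grip_width: 0.0394
```

```bash
python3 - <<'E'
from h import *
o=r.get_obs();print(o["tcp_pos"],o["grip_width"],o["contact_force"])
delta("p",.4901,-.325,.056,1.577)
E
```

```text
[ 0.50367577 -0.264173    0.19511131] 0.03944043294883081 [ 0.65678779  0.3890078  -2.12371402]
p [-61.0, -13.0, 139.0] [0.001, 0.002, -0.02] rows 3.0
```

>>> play_rows:
  deltas:
    - [30,[-45,-10,0],[0,0,-0.02]]
    - [30,[-61,-13,25],[0,0,-0.02]]
    - [30,[-61,-13,75],[0,0,-0.02]]
    - [30,[-61,-13,110],[0,0,-0.02]]
    - [30,[-61,-13,127],[0,0,-0.02]]
    - [30,[-61,-13,133],[0,0,-0.02]]
    - [30,[-61,-13,136],[0,0,-0.02]]
    - [30,[-61,-13,138],[0,0,-0.02]]

```text
clock: 29.55
tcp_pos: [0.4909, -0.3257, 0.0583]
orientation: [2.211, 2.226, -0.0]
contact_force: [1.1, -0.4, -0.6]
grip_width: 0.04
```

```bash
python3 - <<'E'
from h import *
o=r.get_obs();print(o["tcp_pos"],o["grip_width"],o["contact_force"])
delta("p",.4901,-.325,.055,1.577)
E
```

```text
[ 0.49087583 -0.32565145  0.05827269] 0.04001538312688832 [ 1.07700936 -0.43658493 -0.63697046]
p [1.0, -1.0, 3.0] [0.003, 0.003, 0.0] rows 1.0
```

>>> play_rows:
  deltas:
    - [30,[1,-1,1],[0,0,0]]
    - [30,[1,-1,2],[0,0,0]]
    - [30,[1,-1,3],[0,0,0]]
    - [30,[1,-1,3.5],[0,0,0]]
    - [30,[1,-1,3.5],[0,0,0]]

```text
clock: 30.18
tcp_pos: [0.4899, -0.3247, 0.055]
orientation: [2.211, 2.226, -0.0]
contact_force: [-0.3, -0.2, 0.8]
grip_width: 0.0397
```

>>> play_rows:
  deltas:
    - [42,[0,0,0],[0,0,0]]
    - [52,[0,0,0],[0,0,0]]
    - [60,[0,0,0],[0,0,0]]
    - [60,[0,0,0],[0,0,0]]
    - [60,[0,0,-15],[0,0,0]]
    - [60,[0,0,-65],[0,0,0]]
    - [60,[0,0,-120],[0,0,0]]
    - [60,[0,0,-180],[0,0,0]]

```text
clock: 31.18
tcp_pos: [0.4891, -0.3239, 0.2376]
orientation: [2.211, 2.226, 0.0]
contact_force: [1.5, -0.4, -0.9]
grip_width: 0.0602
```

```bash
python3 - <<'E'
from h import *
o=r.get_obs();print(o["tcp_pos"])
im,D,c=grab("wrist");W=cloud(c,D).reshape(-1,3)
w=W[(W[:,2]>.083)&(W[:,2]<.093)&(np.hypot(W[:,0]-.4892,W[:,1]+.3264)<.035)];print(len(w),np.median(w[:,2]),cv2.minAreaRect((w[:,:2]*1000).astype(np.float32)))
delta("dropper tray",.644,-.024,.22,1.36)
E
```

```text
[ 0.4890515  -0.32385443  0.23756567]
1138 0.0881515731632358 ((487.9490966796875, -326.90545654296875), (40.017181396484375, 39.30181884765625), 1.05235755443573)
dropper tray [301.0, 153.0, 26.0] [0.015, 0.008, 0.218] rows 6.0
```

The square bottle is back within about 1.3 mm. Now the dropper.

>>> play_rows:
  deltas:
    - [62,[45,23,20],[0.01,0,0.03]]
    - [62,[100,51,26],[0.015,0.008,0.07]]
    - [62,[155,79,26],[0.015,0.008,0.11]]
    - [62,[208,106,26],[0.015,0.008,0.15]]
    - [62,[258,131,26],[0.015,0.008,0.19]]
    - [62,[293,150,26],[0.015,0.008,0.218]]
    - [62,[301,153,26],[0.015,0.008,0.218]]
    - [62,[301,153,26],[0.015,0.008,0.218]]

```text
clock: 32.22
tcp_pos: [0.6443, -0.0239, 0.2202]
orientation: [2.442, 1.975, -0.0]
contact_force: [-0.6, -0.8, 0.5]
grip_width: 0.0621
```

```bash
python3 - <<'E'
from h import *
o=r.get_obs();print(o["tcp_pos"])
im,D,c=grab("wrist");W=cloud(c,D).reshape(-1,3)
w=W[(W[:,2]>.083)&(W[:,2]<.099)&(np.hypot(W[:,0]-.644,W[:,1]+.024)<.03)];print(len(w),cv2.minEnclosingCircle((w[:,:2]*1000).astype(np.float32)))
delta("dropper",.644,-.024,.053,1.36)
E
```

```text
[ 0.64431434 -0.0238791   0.22015612]
735 ((644.0753173828125, -23.912967681884766), 16.88263511657715)
dropper [1.0, -0.0, 167.0] [0.0, 0.002, -0.001] rows 3.0
```

>>> play_rows:
  deltas:
    - [62,[0,0,30],[0,0,0]]
    - [62,[0,0,80],[0,0,0]]
    - [62,[0,0,125],[0,0,0]]
    - [62,[0,0,152],[0,0,0]]
    - [62,[0,0,164],[0,0,0]]
    - [62,[0,0,167],[0,0,0]]
    - [62,[0,0,167],[0,0,0]]

```text
clock: 33.15
tcp_pos: [0.6448, -0.026, 0.0542]
orientation: [2.443, 1.971, 0.0]
contact_force: [-0.8, 0.1, -0.6]
grip_width: 0.062
```

>>> play_rows:
  deltas:
    - [40,[0,0,0],[0,0,0]]
    - [20,[0,0,0],[0,0,0]]
    - [20,[0,0,0],[0,0,0]]
    - [20,[0,0,0],[0,0,0]]
    - [20,[0,0,0],[0,0,0]]

```text
clock: 33.78
tcp_pos: [0.6455, -0.026, 0.0555]
orientation: [2.442, 1.971, 0.002]
contact_force: [-1.9, -1.2, 6.8]
grip_width: 0.0331
```

```bash
python3 - <<'E'
from h import *
o=r.get_obs();print(o["tcp_pos"],o["orientation"],o["grip_width"],o["contact_force"])
delta("rack",.50,-.1995,.19,1.495)
E
```

```text
[ 0.64554436 -0.02597728  0.0555005 ] [2.44188625e+00 1.97057998e+00 2.25993281e-03] 0.03312109893839246 [-1.94843977 -1.16359809  6.76306253]
rack [-201.0, -105.0, -135.0] [0.004, 0.002, -0.137] rows 5.0
```

>>> play_rows:
  deltas:
    - [20,[0,0,-25],[0,0,0]]
    - [20,[0,0,-80],[0,0,0]]
    - [20,[0,0,-130],[0,0,0]]
    - [20,[-40,-21,-142],[0,0,-0.03]]
    - [20,[-85,-44,-142],[0,0,-0.06]]
    - [20,[-135,-70,-142],[0,0,-0.1]]
    - [20,[-180,-94,-142],[0,0,-0.137]]
    - [20,[-201,-105,-142],[0,0,-0.137]]

```text
clock: 34.78
tcp_pos: [0.4974, -0.2029, 0.1973]
orientation: [2.305, 2.129, -0.001]
contact_force: [0.3, 0.4, -0.4]
grip_width: 0.0326
```

```bash
python3 - <<'E'
from h import *
o=r.get_obs();print(o["tcp_pos"],o["grip_width"],o["contact_force"])
delta("p",.5003,-.2017,.056,1.495)
E
```

```text
[ 0.49741142 -0.20289355  0.19725165] 0.03259344397846949 [ 0.26512859  0.377981   -0.43423205]
p [2.0, 2.0, 141.0] [0.002, 0.003, -0.003] rows 3.0
```

>>> play_rows:
  deltas:
    - [20,[1.5,2,30],[0,0,0]]
    - [20,[1.5,2,75],[0,0,0]]
    - [20,[1.5,2,110],[0,0,0]]
    - [20,[1.5,2,128],[0,0,0]]
    - [20,[1.5,2,134],[0,0,0]]
    - [20,[1.5,2,137],[0,0,0]]
    - [20,[1.5,2,139],[0,0,0]]
    - [20,[1.5,2,140],[0,0,0]]

```text
clock: 35.78
tcp_pos: [0.5003, -0.2022, 0.0579]
orientation: [2.304, 2.128, -0.0]
contact_force: [-0.1, -0.3, -1.2]
grip_width: 0.0328
```

```bash
python3 - <<'E'
from h import *
o=r.get_obs();print(o["tcp_pos"],o["grip_width"],o["contact_force"])
delta("p",.5003,-.2017,.0553,1.495)
E
```

```text
[ 0.50033865 -0.20223873  0.05792013] 0.03283666826695435 [-0.08552392 -0.31244231 -1.22246818]
p [1.0, -0.0, 3.0] [0.004, 0.004, -0.004] rows 1.0
```

>>> play_rows:
  deltas:
    - [20,[0.5,0,1],[0,0,0]]
    - [20,[0.5,0,2],[0,0,0]]
    - [20,[0.5,0,2.6],[0,0,0]]
    - [20,[0.5,0,3],[0,0,0]]
    - [20,[0.5,0,3],[0,0,0]]

```text
clock: 36.4
tcp_pos: [0.5004, -0.2019, 0.0555]
orientation: [2.304, 2.128, -0.001]
contact_force: [-2.0, 1.1, 5.1]
grip_width: 0.0329
```

>>> play_rows:
  deltas:
    - [36,[0,0,0],[0,0,0]]
    - [46,[0,0,0],[0,0,0]]
    - [60,[0,0,0],[0,0,0]]
    - [60,[0,0,0],[0,0,0]]
    - [60,[0,0,-15],[0,0,0]]
    - [60,[0,0,-65],[0,0,0]]
    - [60,[0,0,-120],[0,0,0]]
    - [60,[0,0,-175],[0,0,0]]

```text
clock: 37.4
tcp_pos: [0.4997, -0.2008, 0.2333]
orientation: [2.303, 2.128, 0.0]
contact_force: [-0.3, -0.0, -0.3]
grip_width: 0.06
```

```bash
python3 - <<'E'
from h import *
o=r.get_obs();print(o["tcp_pos"])
im,D,c=grab("wrist");W=cloud(c,D).reshape(-1,3)
w=W[(W[:,2]>.083)&(W[:,2]<.099)&(np.hypot(W[:,0]-.499,W[:,1]+.1995)<.03)];print(len(w),cv2.minEnclosingCircle((w[:,:2]*1000).astype(np.float32)))
delta("round tray",.490,.0105,.24,-.076)
E
```

```text
[ 0.4996878  -0.20082198  0.23326883]
675 ((498.46771240234375, -199.84799194335938), 16.983482360839844)
round tray [210.0, -30.0, -1.0] [0.018, -0.006, 1.568] rows 9.0
```

The dropper is back within about 0.5 mm. Now the round bottle.

>>> play_rows:
  deltas:
    - [62,[10,0,-15],[0,0,0.1]]
    - [66,[45,-6,-15],[0.01,0,0.28]]
    - [70,[85,-12,-10],[0.01,0,0.46]]
    - [75,[125,-18,-10],[0.01,0,0.64]]
    - [80,[165,-24,-10],[0.01,0,0.82]]
    - [80,[195,-28,-10],[0.01,0,1.0]]
    - [80,[210,-30,-10],[0.01,0,1.18]]
    - [80,[210,-30,-10],[0.01,0,1.36]]

```text
clock: 38.45
tcp_pos: [0.4899, 0.0122, 0.2497]
orientation: [3.133, 0.203, 0.014]
contact_force: [-0.4, -0.2, 0.4]
grip_width: 0.0802
```

>>> play_rows:
  deltas:
    - [80,[0,0,0],[0,0,0.18]]
    - [80,[0,0,0],[0,0,0.2]]

```text
clock: 38.7
tcp_pos: [0.4899, 0.0126, 0.2504]
orientation: [3.138, -0.109, 0.016]
contact_force: [-1.2, -0.1, -0.5]
grip_width: 0.0802
```

```bash
python3 - <<'E'
from h import *
o=r.get_obs();print(o["tcp_pos"],o["orientation"])
im,D,c=grab("wrist");W=cloud(c,D).reshape(-1,3)
w=W[(W[:,2]>.098)&(W[:,2]<.11)&(np.hypot(W[:,0]-.490,W[:,1]-.0105)<.03)];print(len(w),len(w)>9 and cv2.minEnclosingCircle((w[:,:2]*1000).astype(np.float32)))
delta("round",.4898,.0105,.051,-.076)
E
```

```text
[0.48993713 0.01255943 0.25042744] [ 3.13833235 -0.1092076   0.0158744 ]
1528 ((490.0370788574219, 11.149548530578613), 18.967504501342773)
round [-2.0, 2.0, 199.0] [0.001, -0.01, 0.007] rows 4.0
```

>>> play_rows:
  deltas:
    - [80,[-2,1.5,40],[0,-0.01,0]]
    - [80,[-2,1.5,95],[0,-0.01,0]]
    - [80,[-2,1.5,145],[0,-0.01,0]]
    - [80,[-2,1.5,178],[0,-0.01,0]]
    - [80,[-2,1.5,194],[0,-0.01,0]]
    - [80,[-2,1.5,199],[0,-0.01,0]]
    - [80,[-2,1.5,199],[0,-0.01,0]]

```text
clock: 39.62
tcp_pos: [0.4905, 0.0108, 0.0521]
orientation: [3.139, -0.107, 0.002]
contact_force: [-0.2, -0.0, -0.2]
grip_width: 0.08
```

>>> play_rows:
  deltas:
    - [60,[0,0,0],[0,0,0]]
    - [35,[0,0,0],[0,0,0]]
    - [30,[0,0,0],[0,0,0]]
    - [30,[0,0,0],[0,0,0]]
    - [30,[0,0,0],[0,0,0]]

```text
clock: 40.25
tcp_pos: [0.4915, 0.0109, 0.0533]
orientation: [3.139, -0.107, 0.006]
contact_force: [-0.4, -0.6, 7.5]
grip_width: 0.0489
```

```bash
python3 - <<'E'
from h import *
o=r.get_obs();print(o["tcp_pos"],o["orientation"],o["grip_width"],o["contact_force"])
p=o["tcp_pos"];off=p[:2]-[.490,.011];print(off)
delta("rack",.4332+off[0],-.256,.19,-.076)
E
```

```text
[0.49153868 0.01088113 0.05331334] [ 3.13886966 -0.10703897  0.00555063] 0.048861633324447026 [-0.36616955 -0.60789377  7.53174247]
[ 0.00153868 -0.00011887]
rack [-38.0, 270.0, -137.0] [0.001, -0.004, 0.008] rows 5.0
```

>>> play_rows:
  deltas:
    - [30,[0,0,-25],[0,0,0]]
    - [30,[0,0,-80],[0,0,0]]
    - [30,[-8,25,-130],[0,0,0]]
    - [30,[-18,78,-145],[0,0,0]]
    - [30,[-28,133,-145],[0,0,0]]
    - [30,[-36,188,-145],[0,0,0]]
    - [30,[-38,240,-145],[0,0,0]]
    - [30,[-38,268,-145],[0,0,0]]

```text
clock: 41.25
tcp_pos: [0.4335, -0.2568, 0.1987]
orientation: [3.138, -0.113, 0.006]
contact_force: [-0.5, -0.1, -1.9]
grip_width: 0.0488
```

```bash
python3 - <<'E'
from h import *
o=r.get_obs();print(o["tcp_pos"],o["grip_width"],o["contact_force"])
delta("p",.4345,-.2563,.0535,-.076)
E
```

```text
[ 0.43352635 -0.25681879  0.19869808] 0.048812248461066535 [-0.48241215 -0.07492426 -1.94311363]
p [0.0, -1.0, 145.0] [0.002, -0.004, 0.004] rows 3.0
```

>>> play_rows:
  deltas:
    - [30,[0.5,-0.5,30],[0,-0.004,0]]
    - [30,[0.5,-0.5,75],[0,-0.004,0]]
    - [30,[0.5,-0.5,112],[0,-0.004,0]]
    - [30,[0.5,-0.5,131],[0,-0.004,0]]
    - [30,[0.5,-0.5,138],[0,-0.004,0]]
    - [30,[0.5,-0.5,141],[0,-0.004,0]]
    - [30,[0.5,-0.5,143],[0,-0.004,0]]
    - [30,[0.5,-0.5,144],[0,-0.004,0]]

```text
clock: 42.25
tcp_pos: [0.435, -0.2569, 0.0553]
orientation: [3.137, -0.113, 0.001]
contact_force: [-0.8, 0.4, -1.2]
grip_width: 0.049
```

```bash
python3 - <<'E'
from h import *
o=r.get_obs();print(o["contact_force"])
delta("p",.4345,-.2563,.0533,-.076)
E
```

```text
[-0.80873891  0.42367768 -1.20110772]
p [-1.0, -1.0, 2.0] [0.002, -0.001, 0.004] rows 1.0
```

>>> play_rows:
  deltas:
    - [30,[-0.5,-0.5,0.8],[0,0,0]]
    - [30,[-0.5,-0.5,1.5],[0,0,0]]
    - [30,[-0.5,-0.5,2],[0,0,0]]
    - [30,[-0.5,-0.5,2.3],[0,0,0]]
    - [30,[-0.5,-0.5,2.3],[0,0,0]]

```text
clock: 42.88
tcp_pos: [0.4346, -0.2564, 0.0534]
orientation: [3.137, -0.113, 0.001]
contact_force: [-1.6, 1.5, 6.2]
grip_width: 0.049
```

>>> play_rows:
  deltas:
    - [52,[0,0,0],[0,0,0]]
    - [60,[0,0,0],[0,0,0]]
    - [76,[0,0,0],[0,0,0]]
    - [76,[0,0,0],[0,0,0]]
    - [76,[0,0,-15],[0,0,0]]
    - [76,[0,0,-65],[0,0,0]]
    - [76,[0,0,-120],[0,0,0]]
    - [76,[0,0,-180],[0,0,0]]

```text
clock: 43.88
tcp_pos: [0.4341, -0.2556, 0.236]
orientation: [3.137, -0.112, 0.002]
contact_force: [1.1, -0.8, 0.4]
grip_width: 0.0759
```

>>> play_rows:
  deltas:
    - [76,[0,0,-66],[0,0,0]]
    - [76,[0,0,-66],[0,0,0]]
    - [76,[0,0,-66],[0,0,0]]

```text
clock: 44.25
tcp_pos: [0.4339, -0.2554, 0.3028]
orientation: [3.136, -0.112, 0.004]
contact_force: [-0.1, 0.5, -0.2]
grip_width: 0.0761
```

```bash
python3 - <<'E'
from h import *
o=r.get_obs();print(o["clock"],o["tcp_pos"])
im,D,c=grab("wrist");save("w5.png",im);W=cloud(c,D).reshape(-1,3)
for n,x,y,a,b in(("sq",.4892,-.3264,.083,.093),("round",.433,-.256,.098,.11),("drop",.499,-.1995,.083,.099)):
    w=W[(W[:,2]>a)&(W[:,2]<b)&(np.hypot(W[:,0]-x,W[:,1]-y)<.035)];q=(w[:,:2]*1000).astype(np.float32)
    print(n,len(q),len(q)>9 and (cv2.minEnclosingCircle(q),cv2.minAreaRect(q)))
im,D,c=grab("scene");save("scene1.png",im)
E
```

```text
44.25 [ 0.43388919 -0.25536953  0.30278079]
sq 945 (((487.8431701660156, -326.6737060546875), 26.727121353149414), ((487.8919372558594, -326.37725830078125), (40.02432632446289, 39.53240203857422), 0.19117900729179382))
round 1127 (((432.9496765136719, -255.8824920654297), 18.972213745117188), ((433.1174011230469, -255.8428955078125), (36.784454345703125, 36.78965377807617), 85.36077880859375))
drop 529 (((498.2629089355469, -199.41329956054688), 17.064552307128906), ((498.5401916503906, -199.703857421875), (33.012691497802734, 32.88162612915039), 62.83182144165039))
```

View pics/scene1.png

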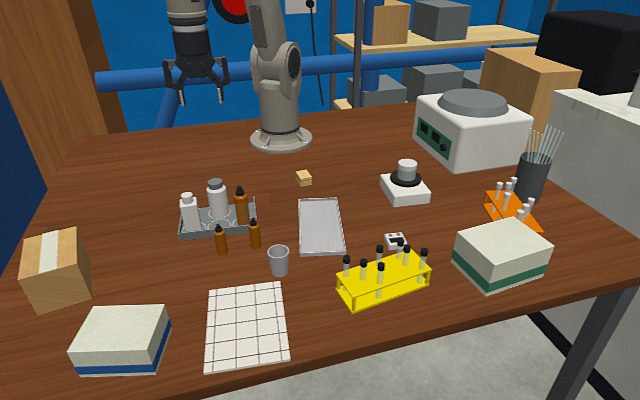

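The scene view shows the three bottles upright in the rack (190,212), (217,197) and (241,205), and the jar on the plate at (406,172). The tray is empty, and the beaker, timer and small amber bottles look as they did at the start. Handing in.

```bash
python3 -c "
from bench import r
print(r.hand_in())"
```

```text
the job is handed in; nothing more can be done
None
```

The job is done and handed in at about 44 s. The three bottles went to the tray, the jar then went onto the mixer plate, and the bottles went back to the rack in the order square, dropper, round.

In the last wrist-camera checks, the bottles stood off their starting positions by:

| Bottle | Offset |
|---|---|
| Round | about 0.1 mm |
| Dropper | about 0.5 mm |
| Square | about 1.3 mm, turned less than 1° |

- **Jar:** it stands about 1 mm off the plate centre, with its lid level at z = 0.105 m.
- **Camera disagreement:** the top and wrist cameras differed by about 2 mm on the plate centre. I placed the jar nearer the wrist's reading.
- **Rest of the bench:** nothing fell. By eye in the scene view, the beaker, timer and small amber bottles look as they did at the start. I did not measure their positions again.

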